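# Bring the blue-rimmed pot to the front of the rotating plant stand

### The arm

A 6-joint arm with a two-finger parallel gripper is mounted at the origin on the work surface. World frame = base frame: x ahead of the robot, y to its left, z up, the work surface at z = 0. Lengths are in mm, angles in rad, forces in N, time in s.
With the tool pointing down it reaches from about 400 to 825 mm from the base axis. Payload 7 kg.
Tool frame: the origin (TCP) lies between the finger pads; the fingertips stand 17 mm ahead of it and the grasp point (between the pads) lies 2 mm behind it; z points along the fingers, x is the direction in which the jaws open and shut, and the axes are right-handed (so a half turn about z gives the same grasp; the last joint's range is limited). The gripper opens to 85 mm and grips with 20 to 120 N. Pads are 22 mm wide; open, the fingers measure 114 mm over their backs; the gripper's body (76 mm by 85 mm) begins 54 mm behind the grasp point. The pads swing forward as they close: fully open they stand 13 mm farther back than shut.
Start: joints at [1.417, 0.359, 0.012, 0, -1.224, -0.288], TCP at [288.613, 610.162, 248.302] pointing down, gripper open.
Joint ranges: [-3.07, 3.07], [-1.43, 2.12], [-1.02, 1.25], [-3.03, 1.67], [-3.05, -0], [-3.03, 3.03]. Speed limits (rad/s): [2.39, 2.39, 3.01, 3.14, 3.14, 3.14].

### API

Orientations are given as a unit quaternion [x, y, z, w].
In Python, from bench import readout, cams, env, spotter gives the robot as it stands.
- The arm moves only by the tool move_arm, never from a script. Its argument "plan" is one flat list of numbers, 7 for each row, row after row: the shift along the tool's x, y, z in m, then the turn, a rotation vector about the tool's x, y, z in rad, then the closure, from 0 (fully open) to 1 (shut). In form: [x, y, z, ax, ay, az, gripper, x, y, z, ax, ay, az, gripper, ...]. A call has 1 to 20 rows; each row is the pose to reach, as a shift and turn from the pose measured when the call began, along the tool's axes at that moment; what a row does not reach only later rows make up. A row lasts 1/12 s, in which the tool goes at most 41.7 mm and 7.16 degrees, less where a joint would pass 70% of its speed; a pose out of reach is approached as far as the arm can. A call with a gripper value outside its range is refused whole. The fingers move at their own pace and stop on an object; the grip force is fixed at half the most. Time passes only in rows, so rows that repeat a pose let the fingers close. It gives the time, the measured TCP pose, the force and the opening at its end, in the units of the state.
- readout.get_obs(): the state, without advancing time (a new reading comes with each control period).
- cams.grab_frame(name): name is "side" or "top"; returns the picture (480x640x3 uint8, red, green, blue); there is no depth.
- cams.calibration(name): a dict with "K" (3x3 intrinsics, pixels), "D" ([k1, k2, p1, p2, k3] as OpenCV has them; the pictures are not rectified), "xyz" and "attitude" of the camera in the world. Camera axes: x right, y down, z forward; pixel columns grow to the right and rows downward; lengths in mm; the calibration is good to about 2 mm. A picture is of the moment at which its call begins. calibration takes no time and is no camera call.
- env.hand_in(): hands the job in, once; it reports no verdict.
Trained networks look in the newest picture that a camera, given by its name, has taken for a name from the list of things; names that differ only in an ending like _2 or _b are one class to them, and where a whole thing is asked for, a point or a joint stands for the part that bears it (a point fixed in the world has none). Each returns a list of dicts, best first, with "confidence" (0 to 1); they miss things now and then, are a little off and sometimes report something else, mostly with a low value. They report only what shows in the picture. A call takes as long as a camera call.
- spotter.recognise(thing, camera): "box" ([left, top, width, height] in pixels, round what is visible of it).
The state is a dict: "time_s": time; "joint_pos": joint angles; "joint_velocities": joint speeds; "joint_torque": joint torques, N m; "position": TCP position; "eef_rot": TCP orientation; "contact_force": force on the tool from outside, world axes, zero at the start; "wrist_torque": the same for the moment, N m; "opening": finger opening in mm.
Only numpy, scipy, OpenCV 4.12 (cv2) and the standard library are available. Lean on these libraries where they do the work, as an engineer would, in place of code of your own. Each camera call takes 0.05 s, during which the arm holds its last target.

### The job

Turn the rotating plant stand on the shelf, pushing its wooden rim or spokes with the fingers, until the blue-rimmed pot stands at the front, lined up with the brass marker on the fixed foot. Do not touch, tip or lift any of the pots riding on it, do not disturb the other things on the shelf, and leave the stand at rest.

Things in the scene. Friction and masses are not known exactly. Their poses are not given: they have to be found in the camera images.
- stand: Fixed dark steel foot of the rotating plant stand, fastened to the shelf. Origin on the turning axis at shelf height, z up. Its front is its own -x axis, where a flat tongue (30 mm wide, top 10 mm above the shelf) runs out to 200 mm from the axis and bears the brass marker. The yaw of the foot varies.
- marker (a point): Centre of the top of the round brass marker on the tongue of the foot: 26 mm across, 16 mm above the shelf, 185 mm from the turning axis. It marks the front.
- disc (a point): Centre of the top of the pale wooden disc that turns on the foot: radius 120 mm, underside 24 mm, top 44 mm above the shelf. Six identical brown round spokes (16 mm thick, centre line 34 mm above the shelf) stick out level from its edge every 60 degrees, rounded ends 158 mm from the axis; one lies along this frame's +x. Below them it is free to the shelf but for tongue and marker.
- platter (a joint): Angle of the wooden disc on the foot (rad), positive counter-clockwise seen from above; it turns either way, nearly 2 turns. At 0 one spoke lies along the foot's own +x axis, so spokes lie at this value plus multiples of 60 degrees in the foot's frame. Light friction (about 1 N at a spoke); the disc stops almost at once when no longer pushed.
- pot_blue: Small terracotta pot with a blue rim and a green succulent, 56 mm across the rim, 40 mm at the foot, 50 mm tall with the plant, about 150 g, standing loose on the disc 50 to 75 mm from the axis and carried round with it. Origin at the centre of its underside, z up.
- pot_plain1: Same pot with a plain terracotta rim, loose on the disc. Origin at the centre of its underside.
- pot_plain2: Another plain terracotta pot, the same as the other plain one, loose on the disc. Origin at the centre of its underside.
- nest: Bystander: three nested terracotta pots, 110 mm across, 110 mm tall, standing loose on the shelf. Origin at the centre of its underside.
- jar: Bystander: clear glass hurricane jar, 96 mm across, 160 mm tall, loose on the shelf. Origin at the centre of its underside.
- toy: Bystander: chrome hinged fidget toy lying flat and loose on the shelf, 59 x 38 x 13 mm. Origin on its underside below its hinge, 37 mm from one end (-x).

How it is judged:
By the outcome, as a careful person would: the job done as asked, in the order asked, and still so for the second after the job is handed in, with the robot touching nothing.
It also fails if it takes over 51 s, if anything falls off the work surface, if the arm or the gripper's body presses on something with over 40 N, if the wrist force passes 120 N, or if a joint passes its speed limit or range.

## Working session

There is one attempt and no reset: what is moved stays moved. The work goes in short steps, Python scripts to look and compute and a tool call to move; the robot and the scene stay as the last step left them, time stands still between calls to the robot, and variables do not carry over. Pictures are saved under pics/ and viewed, and the job is handed in when it is done.

Besides the shell and the picture viewer there is one more tool, called as name(argument=value, ...) on one line, values as JSON. move_arm: Moves the arm, as the interface text tells. Its arguments: {"type":"object","properties":{"plan":{"type":"array"}},"required":["plan"]}

```bash
mkdir -p pics; ls
python3 - <<'E'
from bench import readout, cams, env, spotter
import cv2, numpy as np
o=readout.get_obs(); print({k:np.round(v,3).tolist() for k,v in o.items()})
for n in("top","side"):
    im=cams.grab_frame(n); cv2.imwrite(f"pics/{n}0.png",im[:,:,::-1])
    c=cams.calibration(n); print(n,c)
    for t in ("stand","marker","disc","pot_blue","pot_plain1","nest","jar","toy"):
        try: print(t,[(np.round(d["box"]).tolist(),round(d["confidence"],2)) for d in spotter.recognise(t,n)][:4])
        except Exception as e: print(t,e)
E
```

```text
pics
{'time_s': 0.0, 'joint_pos': [1.417, 0.359, 0.011, -0.0, -1.224, -0.288], 'joint_velocities': [0.001, -0.001, -0.001, -0.001, -0.003, -0.0], 'joint_torque': [-0.001, -58.333, 29.342, 6.937, -0.006, 0.0], 'position': [288.408, 609.777, 247.361], 'eef_rot': [-0.535, 0.845, -0.0, -0.001], 'contact_force': [0.052, -0.691, 0.703], 'wrist_torque': [0.053, 0.01, -0.037], 'opening': 85.202}
top {'K': array([[467.29940704,   0.        , 320.45020458],
       [  0.        , 467.29940704, 250.57759323],
       [  0.        ,   0.        ,   1.        ]]), 'D': array([0.01813213, 0.        , 0.        , 0.        , 0.        ]), 'xyz': array([296.22810658,  15.11517157, 961.70268416]), 'attitude': array([ 0.75297216, -0.64877786,  0.07327799, -0.08216178])}
stand [([256.0, 151.0, 147.0, 171.0], 0.84)]
marker [([258.0, 154.0, 144.0, 168.0], 0.73), ([442.0, 179.0, 72.0, 66.0], 0.46)]
disc [([259.0, 154.0, 138.0, 143.0], 0.69)]
pot_blue [([316.0, 171.0, 29.0, 31.0], 0.6), ([261.0, 150.0, 141.0, 146.0], 0.42)]
pot_plain1 [([289.0, 215.0, 28.0, 29.0], 0.76), ([350.0, 206.0, 27.0, 28.0], 0.58)]
n
[... 224 characters left out ...]
   [  0.        , 490.56185803, 241.61581944],
       [  0.        ,   0.        ,   1.        ]]), 'D': array([-0.03052376,  0.        ,  0.        ,  0.        ,  0.        ]), 'xyz': array([ 297.70042292, -645.98005734,  787.99165905]), 'attitude': array([ 0.92118673, -0.12569818,  0.05656327, -0.3638895 ])}
stand [([260.0, 192.0, 155.0, 100.0], 0.98)]
marker [([260.0, 188.0, 154.0, 107.0], 0.67)]
disc [([276.0, 191.0, 138.0, 103.0], 0.96)]
pot_blue [([361.0, 202.0, 23.0, 30.0], 0.62)]
pot_plain1 [([346.0, 230.0, 26.0, 32.0], 0.77), ([308.0, 195.0, 28.0, 30.0], 0.61)]
nest [([267.0, 131.0, 48.0, 53.0], 0.7)]
jar [([386.0, 272.0, 68.0, 93.0], 0.63)]
toy [([340.0, 348.0, 38.0, 35.0], 0.58)]
```

View pics/top0.png

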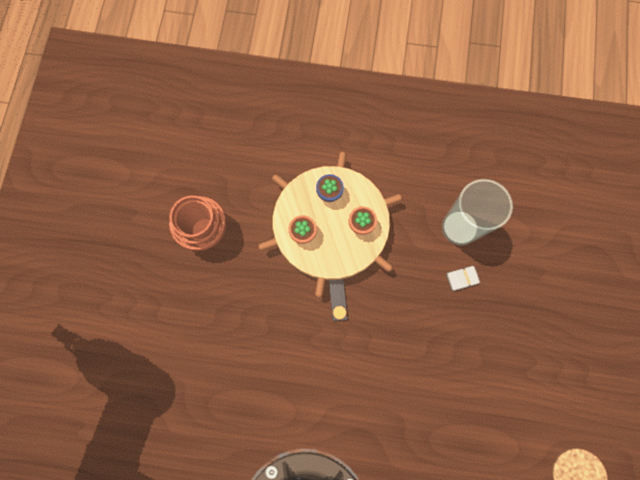

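View pics/side0.png

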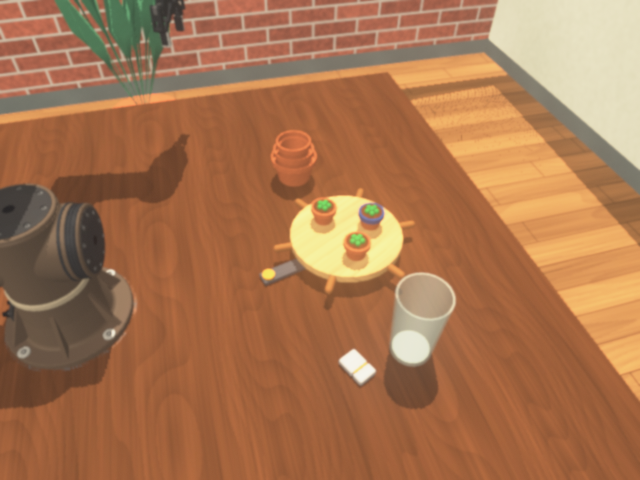

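```bash
cat > h.py <<'E'
import cv2, numpy as np
from scipy.spatial.transform import Rotation as R
from bench import readout, cams, env, spotter
def cam(n):
    c=cams.calibration(n); return c["K"],c["D"],np.array(c["xyz"]),R.from_quat(c["attitude"]).as_matrix()
def back(n,uv,z):
    K,D,t,M=cam(n); p=cv2.undistortPoints(np.array(uv,float).reshape(-1,1,2),K,D).reshape(-1,2)
    d=np.c_[p,np.ones(len(p))]@M.T
    return t+d*((z-t[2])/d[:,2])[:,None]
def proj(n,P):
    K,D,t,M=cam(n); P=np.array(P,float).reshape(-1,3)
    return cv2.projectPoints((P-t)@M,np.zeros(3),np.zeros(3),K,D)[0].reshape(-1,2)
E
python3 - <<'E'
import cv2
im=cv2.imread("pics/top0.png")[130:340,150:530]; cv2.imwrite("pics/top0z.png",cv2.resize(im,None,fx=2.1,fy=2.1,interpolation=2))
im=cv2.imread("pics/side0.png")[160:320,230:450]; cv2.imwrite("pics/side0z.png",cv2.resize(im,None,fx=3.6,fy=3.6,interpolation=2))
from h import *
print(back("top",[[330.5,186.5],[303,229.5],[363.5,220]],94))
E
```

```text
[[619.57511238  40.08730681  94.        ]
 [525.25462147  79.88176038  94.        ]
 [561.3599716  -32.71896703  94.        ]]
```

The top picture shows the disc centred near (331,222), the blue pot at its back (330,187), the plain pots at (303,229) and (363,220), the marker at (340,312), the nest at (197,222), the jar base at about (461,228) and the toy at (464,278). The side view agrees. Next I fit the geometry.

```bash
cat > meas.py <<'E'
from h import *
def meas(im,n="top",zoom=None):
    hsv=cv2.cvtColor(im,cv2.COLOR_RGB2HSV).astype(int); H,S,V=hsv[...,0],hsv[...,1],hsv[...,2]
    return H,S,V
def fit_disc(im,n="top"):
    H,S,V=meas(im); m=((H>15)&(H<32)&(S<150)&(V>165)).astype(np.uint8)
    m=cv2.morphologyEx(m,cv2.MORPH_OPEN,np.ones((3,3)))
    box=np.zeros_like(m); 
    (box[140:300,250:410] if n=="top" else box[180:295,270:420]).__setitem__(slice(None),1); m*=box
    c=max(cv2.findContours(m,0,1)[0],key=cv2.contourArea); h=cv2.convexHull(c).reshape(-1,2)
    c=c.reshape(-1,2)
    P=back(n,h,44)[:,:2]
    from scipy.optimize import least_squares
    r=least_squares(lambda q:np.hypot(*(P-q[:2]).T)-q[2],[550,20,120],loss="soft_l1").x
    return r
E
python3 - <<'E'
from meas import *
for n in("top","side"):
    im=cv2.imread(f"pics/{n}0.png")[:,:,::-1].copy()
    print(n,"disc",fit_disc(im,n))
    H,S,V=meas(im)
    m=((H>18)&(H<32)&(S>130)&(V>170)).astype(np.uint8)
    k,l,st,ce=cv2.connectedComponentsWithStats(m)
    for i in range(1,k):
        if st[i,4]>25: print("yellow",st[i],ce[i],back(n,[ce[i]],16)[0])
tips={"top":[[342,153],[401,197],[391,269],[319,295],[260,246],[274,178]],"side":[[413,223],[403,275],[330,291],[275,247],[297,201],[361,191]]}
for n in tips: print(n,back(n,tips[n],34)[:,:2].round(1).tolist())
print("nest",back("top",[[197,225]],110),"toy",back("top",[[464,278]],10),"jar",back("top",[[461,228]],0),back("top",[[486,206]],160))
print("side pots",back("side",[[371,214],[357,242],[324,207]],88), "marker", back("side",[[268.5,274.5]],16), back("top",[[340,312.5]],16))
E
```

```text
top disc [565.45762654  30.8608992  118.75744384]
side disc [563.73693295  28.22091407 122.52449297]
yellow [262 269  13  10 103] [268.05825243 273.51456311] [386.53258552 -10.95456118  16.        ]
top [[720.3, 28.3], [640.8, -107.1], [485.9, -104.0], [412.4, 31.8], [493.7, 165.6], [642.9, 162.2]]
side [[721.1, 31.3], [642.3, -100.0], [490.5, -99.8], [413.3, 40.5], [492.8, 166.9], [646.1, 161.9]]
nest [[499.98720991 277.74728579 110.        ]] toy [[ 494.43244209 -257.76203053   10.        ]] jar [[ 603.24579479 -245.59625012    0.        ]] [[ 599.63471569 -243.08871381  160.        ]]
side pots [[617.01384505  30.11203405  88.        ]
 [562.83748987 -37.64899753  88.        ]
 [528.92071437  75.8222249   88.        ]] marker [[386.8575951  -13.72261598  16.        ]] [[385.94360197 -14.89528489  16.        ]]
```

View pics/top0z.png

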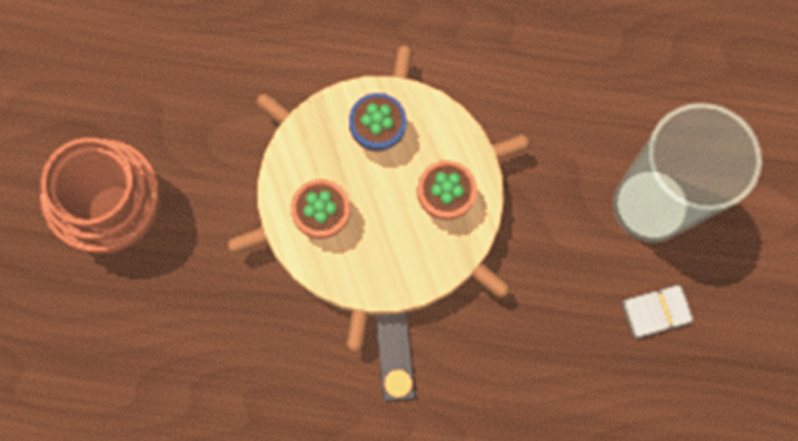

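View pics/side0z.png

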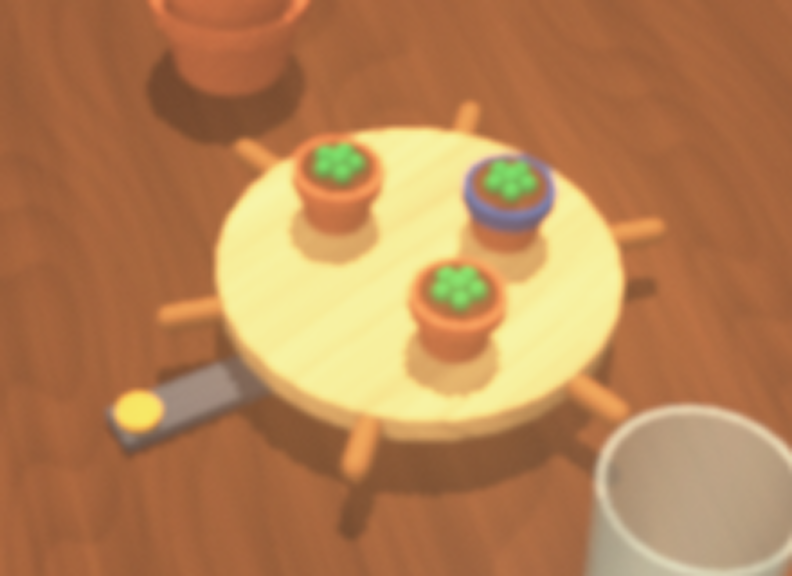

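Run:
```python
from h import *
from scipy.optimize import least_squares
top=[[330,187.6],[362.9,220],[302.6,229]]; side=[[371.4,212.8],[357.2,240.6],[324.2,207.2]]
for a,b in zip(top,side):
    r=least_squares(lambda q:np.r_[proj("top",[q])[0]-a,proj("side",[q])[0]-b],[566,30,85]); 
    p=r.x; d=p[:2]-[566,30]; print(p.round(1),"r",np.hypot(*d).round(1),"ang",np.degrees(np.arctan2(d[1],d[0])).round(1),"res",r.fun.round(2))
# marker triangulation and disc outline check
r=least_squares(lambda q:np.r_[proj("top",[q])[0]-[340,312.5],proj("side",[q])[0]-[268.3,274]],[386,-14,16]);print("marker",r.x,r.fun)
c=np.array([566,30]);
for n in("top","side"):
    im=cv2.imread(f"pics/{n}0.png"); im=cv2.resize(im,None,fx=4,fy=4,interpolation=2)
    t=np.radians(np.arange(0,360,3)); 
    for q in proj(n,np.c_[c[0]+120*np.cos(t),c[1]+120*np.sin(t),0*t+44]): cv2.circle(im,tuple((q*4+1.5).astype(int)),2,(0,0,255),-1)
    for k in range(6):
        a=np.radians(60*k); q=proj(n,[[c[0]+158*np.cos(a),c[1]+158*np.sin(a),34]])[0]; cv2.circle(im,tuple((q*4+1.5).astype(int)),3,(255,0,0),-1)
    a=np.radians(193.8); q=proj(n,[[c[0]+185*np.cos(a),c[1]+185*np.sin(a),16]])[0]; cv2.circle(im,tuple((q*4+1.5).astype(int)),4,(0,0,255),-1)
    u,v=(240,140) if n=="top" else (245,170)
    cv2.imwrite(f"pics/{n}_ov.png",im[v*4:v*4+600+ (120 if n=="top" else 0),u*4:u*4+720][:720])
im=cv2.imread("pics/top_ov.png"); cv2.imwrite("pics/top_ov.png",cv2.resize(im,(600,600)))
```

```text
[622.6  41.1  79.9] r 57.7 ang 11.1 res [ 0.02 -0.09 -0.09  0.03]
[564.6 -32.1  85.5] r 62.1 ang -91.3 res [ 0.09 -0.38 -0.37  0.13]
[530.3  81.7  81.4] r 62.8 ang 124.6 res [ 0.09 -0.41 -0.44  0.14]
marker [386.02248509 -14.81251387  18.99914512] [ 0.0311289  -0.17906675 -0.17823152  0.04416497]
```

View pics/top_ov.png

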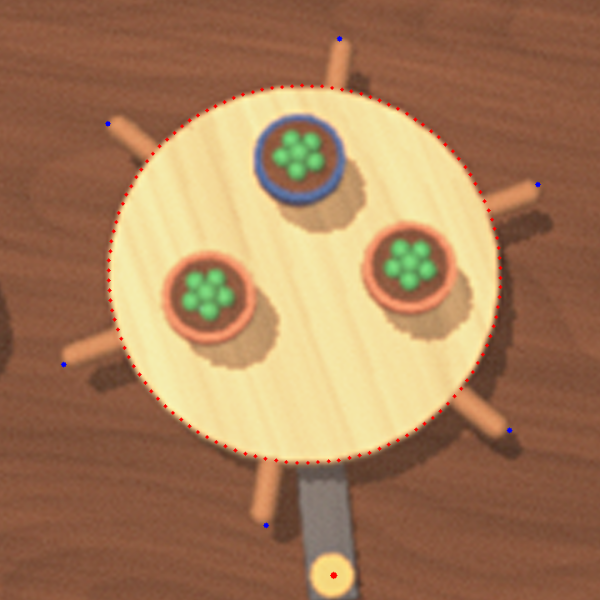

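View pics/side_ov.png

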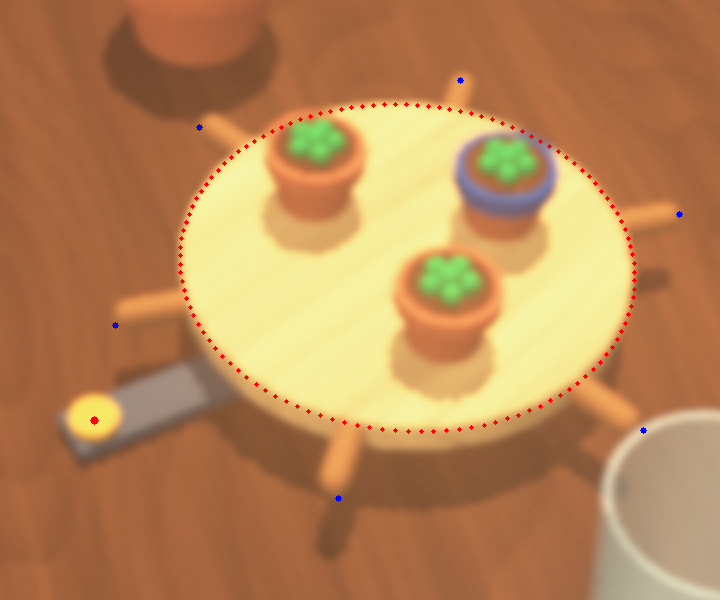

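Disc centre (566,30), the spokes (at multiples of 60° less about 1°) and the marker at 193.8° fit well in both views. The blue pot is at about 11°. I will turn it about 177° clockwise with the spoke at 59°, going round the back and the jar side, where clearances are adequate.

```bash
cat > plan.py <<'E'
from h import *
C=np.array([566,30.])
def rows(targets,grip=1):
    "targets: (r,phi_deg,z); tool x points inward"
    o=readout.get_obs(); p0=np.array(o["position"]); R0=R.from_quat(o["eef_rot"])
    out=[]
    for r,ph,z in targets:
        a=np.radians(ph); p=np.r_[C+r*np.array([np.cos(a),np.sin(a)]),z]
        x=-np.array([np.cos(a),np.sin(a),0]); zz=np.array([0,0,-1.]); Rt=R.from_matrix(np.c_[x,np.cross(zz,x),zz])
        s=R0.inv().apply(p-p0)/1000; w=(R0.inv()*Rt).as_rotvec()
        out.append([*s.round(3),*w.round(3),grip])
    return out
E
python3 - <<'E'
from plan import *
for r in rows([(143,77,247),(143,77,47)]): print(r)
E
```

```text
[np.float64(0.266), np.float64(-0.468), np.float64(0.001), np.float64(0.0), np.float64(-0.0), np.float64(-0.215), 1]
[np.float64(0.266), np.float64(-0.468), np.float64(0.201), np.float64(0.0), np.float64(-0.0), np.float64(-0.215), 1]
```

move_arm(plan=[0.009,-0.016,0,0,0,-0.01,1,0.027,-0.048,0,0,0,-0.02,1,0.044,-0.078,0,0,0,-0.035,1,0.062,-0.109,0,0,0,-0.05,1,0.08,-0.14,0,0,0,-0.065,1,0.098,-0.172,0,0,0,-0.08,1,0.115,-0.203,0,0,0,-0.095,1,0.133,-0.234,0,0,0,-0.11,1,0.151,-0.265,0,0,0,-0.125,1,0.168,-0.296,0,0,0,-0.14,1,0.186,-0.328,0,0,0,-0.155,1,0.204,-0.359,0,0,0,-0.17,1,0.222,-0.39,0,0,0,-0.185,1,0.239,-0.421,0,0,0,-0.2,1,0.253,-0.445,0,0,0,-0.21,1,0.262,-0.461,0,0,0,-0.215,1,0.266,-0.468,0,0,0,-0.215,1,0.266,-0.468,0,0,0,-0.215,1,0.266,-0.468,0,0,0,-0.215,1])

```text
time_s: 2.48
position: [597.9, 169.6, 248.2]
eef_rot: [-0.622, 0.783, 0.0, -0.0]
contact_force: [0.8, -0.4, 0.0]
opening: 0.4
```

Run:
```python
from plan import *
o=readout.get_obs(); print(o["time_s"],o["position"],o["eef_rot"],o["opening"],o["joint_pos"])
for n in("top","side"): cv2.imwrite(f"pics/{n}1.png",cams.grab_frame(n)[:,:,::-1])
print(rows([(143,77,100),(143,77,47)]))
```

```text
2.4833 [597.89436918 169.56143341 248.18695898] [-6.22149941e-01  7.82898105e-01  8.80535145e-05 -3.59202217e-05] 0.4156053694361759 [ 5.89982935e-01  2.71643885e-01 -1.12684262e-01 -1.83018948e-04
 -1.18655412e+00  7.53057381e-01]
[[np.float64(0.001), np.float64(-0.001), np.float64(0.148), np.float64(-0.0), np.float64(0.0), np.float64(0.001), 1], [np.float64(0.001), np.float64(-0.001), np.float64(0.201), np.float64(-0.0), np.float64(0.0), np.float64(0.001), 1]]
```

View pics/side1.png

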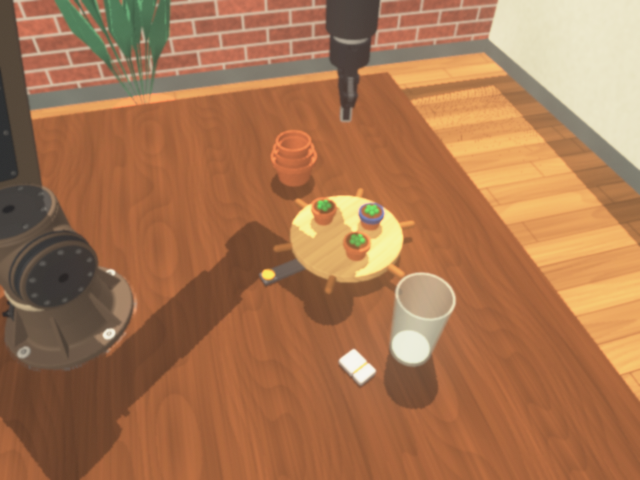

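View pics/top1.png

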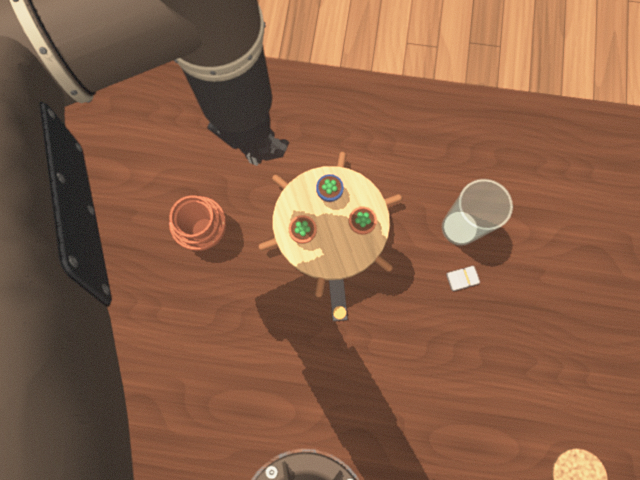

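Run:
```python
from plan import *
P=[[597.9,169.6,231],[597.9,169.6,248],[597.9,169.6,304]]
print(proj("top",P),proj("side",P))
for n,(u,v) in {"top":(180,90),"side":(280,0)}.items():
    im=cv2.imread(f"pics/{n}1.png"); 
    im=cv2.resize(im[v:v+150,u:u+200],None,fx=4,fy=4,interpolation=2)
    for q in proj(n,P): cv2.circle(im,tuple(((q-[u,v])*4).astype(int)),3,(0,0,255),-1)
    cv2.imwrite(f"pics/{n}1z.png",im)
```

```text
[[254.0910982  158.81290102]
 [252.68791116 154.54772669]
 [247.59904712 139.08249313]] [[345.07599286 119.37917687]
 [345.5402807  112.1059238 ]
 [347.150585    86.84413765]]
```

View pics/side1z.png

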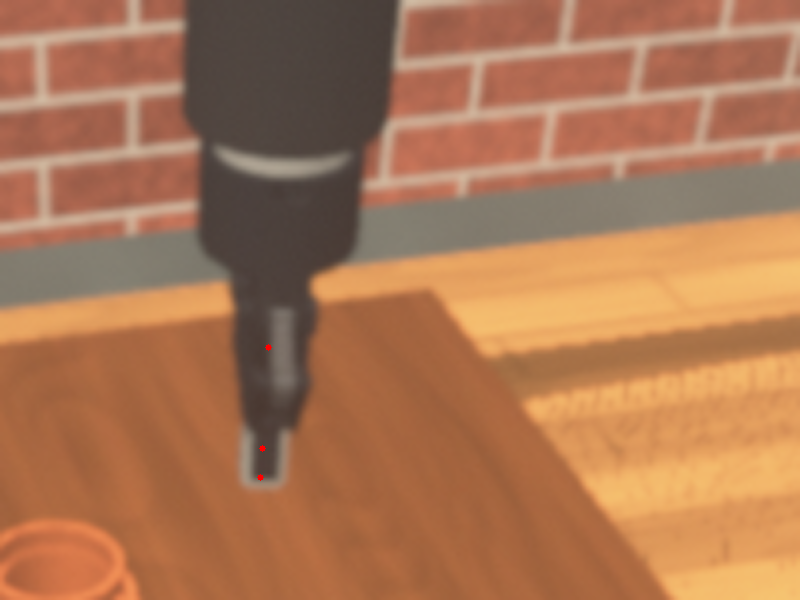

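View pics/top1z.png

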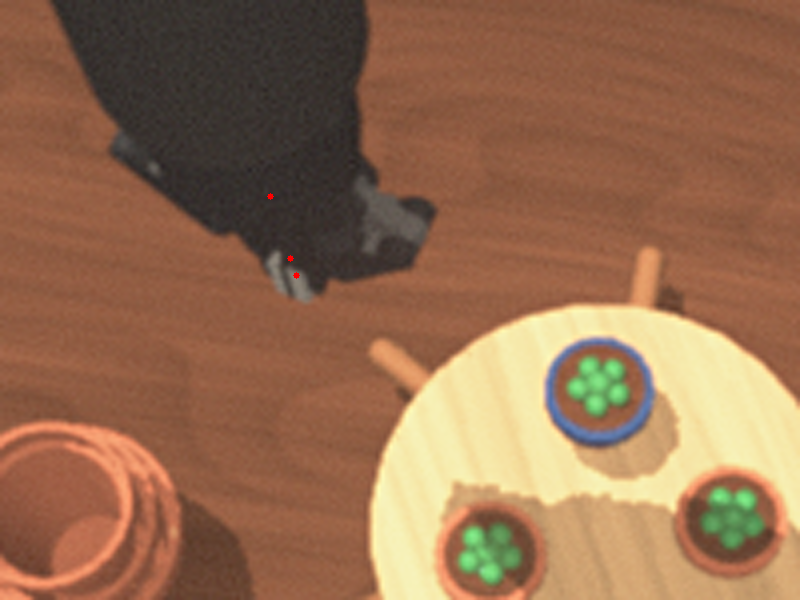

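The fingertip projection matches the picture: tips 17 mm ahead of the TCP when shut. The linkage bulges along tool x, though, so I will turn the tool 90° to keep that bulge tangential, away from the pots, and then go down.

```bash
sed -i 's/x=-np.array(\[np.cos(a),np.sin(a),0\])/x=np.array([np.sin(a),-np.cos(a),0])/' plan.py
python3 - <<'E'
from plan import *
for r in rows([(141,77,247),(141,77,47)]): print(*r)
E
```

```text
0.003 -0.001 0.001 -0.0 0.0 -1.57 1
0.003 -0.001 0.201 -0.0 0.0 -1.57 1
```

move_arm(plan=[0,0,0.003,0,0,-0.08,1,0,0,0.008,0,0,-0.19,1,0,0,0.013,0,0,-0.3,1,0,0,0.018,0,0,-0.41,1,0,0,0.023,0,0,-0.52,1,0,0,0.028,0,0,-0.63,1,0.003,-0.001,0.033,0,0,-0.74,1,0.003,-0.001,0.038,0,0,-0.85,1,0.003,-0.001,0.043,0,0,-0.96,1,0.003,-0.001,0.048,0,0,-1.07,1,0.003,-0.001,0.053,0,0,-1.18,1,0.003,-0.001,0.058,0,0,-1.29,1,0.003,-0.001,0.063,0,0,-1.4,1,0.003,-0.001,0.07,0,0,-1.5,1,0.003,-0.001,0.08,0,0,-1.57,1,0.003,-0.001,0.095,0,0,-1.57,1,0.003,-0.001,0.11,0,0,-1.57,1,0.003,-0.001,0.12,0,0,-1.57,1,0.003,-0.001,0.13,0,0,-1.57,1,0.003,-0.001,0.13,0,0,-1.57,1])

```text
time_s: 4.25
position: [596.6, 167.5, 116.4]
eef_rot: [0.994, -0.113, -0.001, 0.001]
contact_force: [-0.4, -0.7, -0.8]
opening: 0.1
```

Run:
```python
from plan import *
o=readout.get_obs(); print(o["time_s"],o["joint_pos"])
for n in("top","side"): cv2.imwrite(f"pics/{n}2.png",cv2.resize(cams.grab_frame(n)[100:320,180:473,::-1],(800,600)))
for r in rows([(141,77,47)]): print(*r)
```

```text
4.25 [ 5.87996393e-01  3.81792927e-01 -2.78338602e-01 -7.48593585e-04
 -9.13447994e-01  2.32770048e+00]
-0.0 0.0 0.071 0.0 0.0 0.001 1
```

View pics/side2.png

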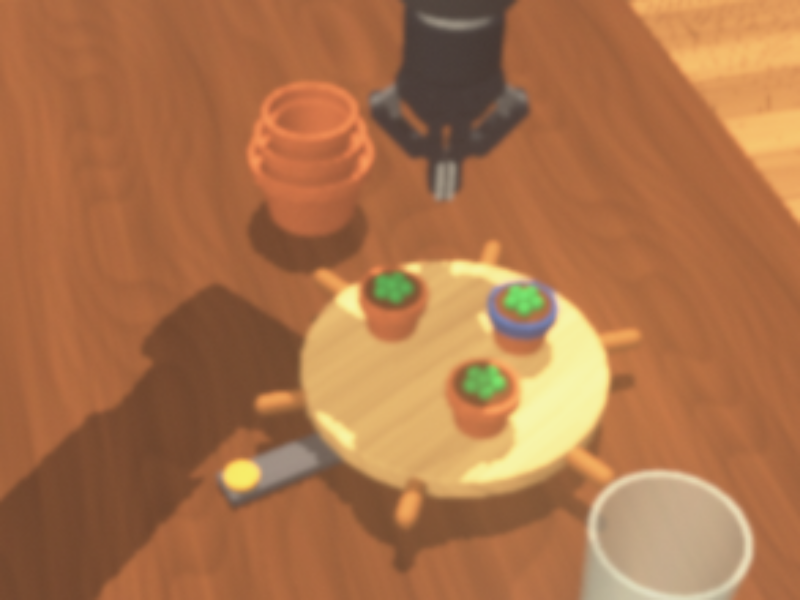

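View pics/top2.png

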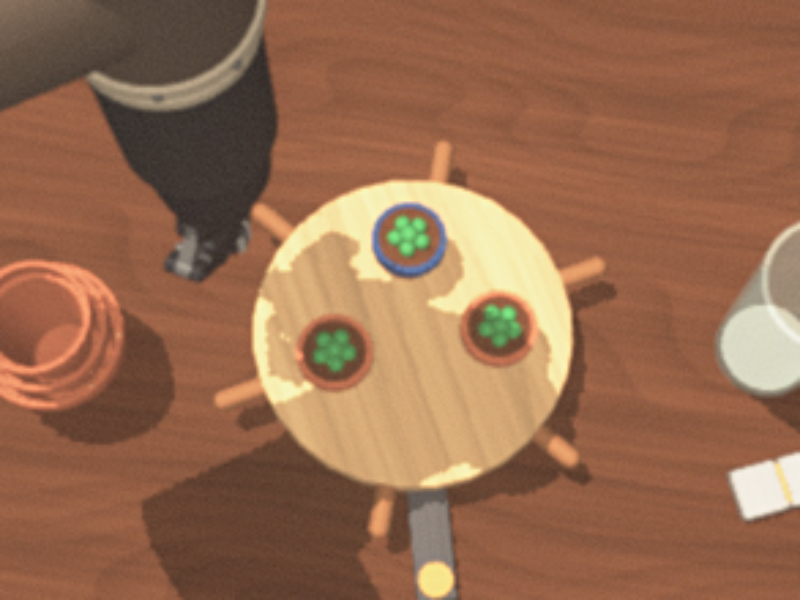

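The linkage now lies tangentially and the tip is clear, between the spokes at about 60° and 120°. Next I go down to z = 47.

move_arm(plan=[0,0,0.01,0,0,0,1,0,0,0.025,0,0,0,1,0,0,0.04,0,0,0,1,0,0,0.055,0,0,0,1,0,0,0.066,0,0,0,1,0,0,0.07,0,0,0,1,0,0,0.07,0,0,0,1])

```text
time_s: 4.93
position: [597.4, 167.3, 47.5]
eef_rot: [0.994, -0.113, -0.001, 0.001]
contact_force: [0.2, 0.7, 0.5]
opening: -0.4
```

Run:
```python
from plan import *
o=readout.get_obs(); print(o["time_s"],o["position"],o["contact_force"])
for n in("top",): cv2.imwrite(f"pics/{n}3.png",cv2.resize(cams.grab_frame(n)[100:320,180:473,::-1],(800,600)))
for r in rows([(141,77-3*k,47) for k in range(1,21)]): print(*r,sep=", ",end=",\n")
```

```text
4.9333 [597.43378157 167.34533556  47.4707494 ] [0.24562563 0.74983148 0.49834031]
0.007, 0.0, 0.001, 0.001, 0.0, 0.053, 1,
0.015, 0.001, 0.001, 0.001, 0.0, 0.105, 1,
0.022, 0.002, 0.001, 0.001, 0.0, 0.158, 1,
0.029, 0.003, 0.001, 0.001, 0.0, 0.21, 1,
0.036, 0.005, 0.001, 0.001, 0.0, 0.263, 1,
0.043, 0.007, 0.001, 0.001, 0.0, 0.315, 1,
0.05, 0.01, 0.001, 0.001, 0.0, 0.367, 1,
0.057, 0.012, 0.001, 0.001, 0.0, 0.42, 1,
0.064, 0.016, 0.001, 0.001, 0.0, 0.472, 1,
0.07, 0.019, 0.001, 0.001, 0.0, 0.524, 1,
0.077, 0.023, 0.001, 0.001, 0.0, 0.577, 1,
0.083, 0.027, 0.001, 0.001, 0.0, 0.629, 1,
0.089, 0.032, 0.001, 0.001, 0.0, 0.681, 1,
0.094, 0.037, 0.001, 0.001, 0.0, 0.734, 1,
0.1, 0.042, 0.001, 0.001, 0.0, 0.786, 1,
0.105, 0.047, 0.001, 0.001, 0.0, 0.838, 1,
0.109, 0.053, 0.001, 0.001, -0.0, 0.891, 1,
0.114, 0.058, 0.001, 0.001, -0.0, 0.943, 1,
0.118, 0.065, 0.001, 0.001, -0.0, 0.996, 1,
0.122, 0.071, 0.001, 0.001, -0.0, 1.048, 1,
```

View pics/top3.png

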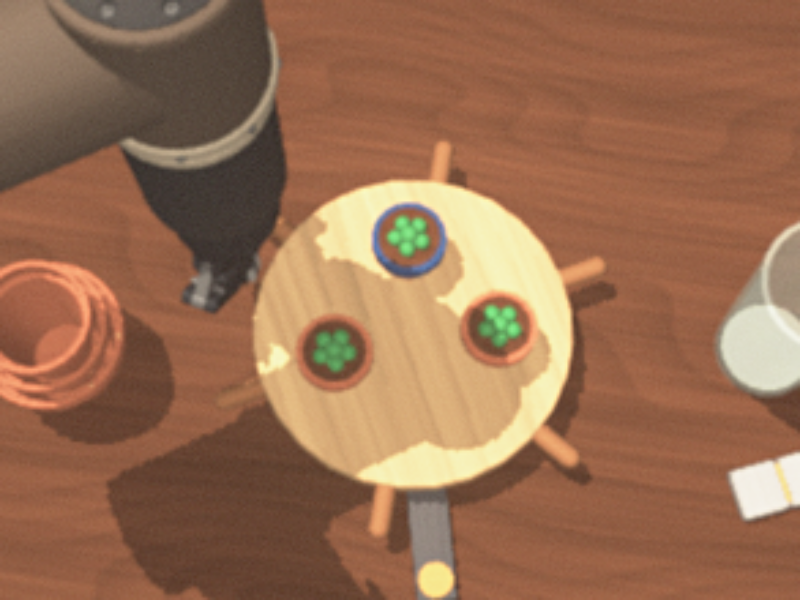

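move_arm(plan=[0.004,0,0.001,0,0,0.026,1,0.007,0,0.001,0,0,0.053,1,0.011,0,0.001,0,0,0.079,1,0.014,0.001,0.001,0,0,0.103,1,0.017,0.001,0.001,0,0,0.12,1,0.019,0.001,0.001,0,0,0.137,1,0.0215,0.0015,0.001,0,0,0.155,1,0.024,0.002,0.001,0,0,0.172,1,0.0265,0.0025,0.001,0,0,0.19,1,0.029,0.003,0.001,0,0,0.21,1,0.0325,0.004,0.001,0,0,0.236,1,0.036,0.005,0.001,0,0,0.263,1,0.0395,0.006,0.001,0,0,0.289,1,0.043,0.007,0.001,0,0,0.315,1,0.0465,0.0085,0.001,0,0,0.341,1,0.05,0.01,0.001,0,0,0.367,1,0.0535,0.011,0.001,0,0,0.394,1,0.057,0.0125,0.001,0,0,0.42,1,0.0605,0.014,0.001,0,0,0.446,1,0.064,0.016,0.001,0,0,0.472,1])

```text
time_s: 6.65
position: [656.9, 137.3, 47.3]
eef_rot: [0.939, -0.343, -0.0, 0.0]
contact_force: [-0.8, 0.5, 0.1]
opening: -0.1
```

```bash
cat > snap.py <<'E'
import sys
from plan import *
o=readout.get_obs(); d=np.array(o["position"])[:2]-C; ph=np.degrees(np.arctan2(d[1],d[0]))
print("t",o["time_s"],np.round(o["position"],1),"r",np.hypot(*d).round(1),"phi",ph.round(2),"F",np.round(o["contact_force"],1),"j",np.round(o["joint_pos"],2))
k=sys.argv[1]
for n in sys.argv[3:]: cv2.imwrite(f"pics/{n}{k}.png",cv2.resize(cams.grab_frame(n)[100:320,180:473,::-1],(800,600)))
st=float(sys.argv[2])
for r in rows([(141,ph-st*k,47) for k in range(1,21)]): print(*r,sep=", ",end=",\n")
E
python3 snap.py 4 2.5 top side
```

```text
t 6.65 [656.9 137.3  47.3] r 140.6 phi 49.73 F [-0.8  0.5  0.1] j [ 0.5   0.53 -0.22  0.   -0.82  1.94]
0.006, -0.0, 0.0, 0.001, -0.0, 0.046, 1,
0.012, 0.0, 0.0, 0.0, -0.0, 0.09, 1,
0.018, 0.001, 0.0, 0.0, -0.0, 0.133, 1,
0.024, 0.002, 0.0, 0.0, -0.0, 0.177, 1,
0.03, 0.003, 0.0, 0.0, -0.0, 0.221, 1,
0.036, 0.005, 0.0, 0.0, -0.0, 0.264, 1,
0.042, 0.006, 0.0, 0.0, -0.0, 0.308, 1,
0.048, 0.008, 0.0, 0.0, -0.0, 0.352, 1,
0.054, 0.011, 0.0, 0.0, -0.0, 0.395, 1,
0.059, 0.013, 0.0, 0.0, -0.0, 0.439, 1,
0.065, 0.016, 0.0, 0.0, -0.0, 0.483, 1,
0.07, 0.019, 0.0, 0.0, -0.0, 0.526, 1,
0.075, 0.022, 0.0, 0.0, -0.0, 0.57, 1,
0.08, 0.025, 0.0, 0.0, -0.0, 0.613, 1,
0.085, 0.029, 0.0, 0.0, -0.0, 0.657, 1,
0.09, 0.033, 0.0, 0.0, -0.0, 0.701, 1,
0.095, 0.037, 0.0, 0.0, -0.0, 0.744, 1,
0.099, 0.041, 0.0, 0.0, -0.0, 0.788, 1,
0.103, 0.046, 0.0, 0.0, -0.0, 0.832, 1,
0.107, 0.05, 0.0, 0.0, -0.0, 0.875, 1,
```

View pics/top4.png

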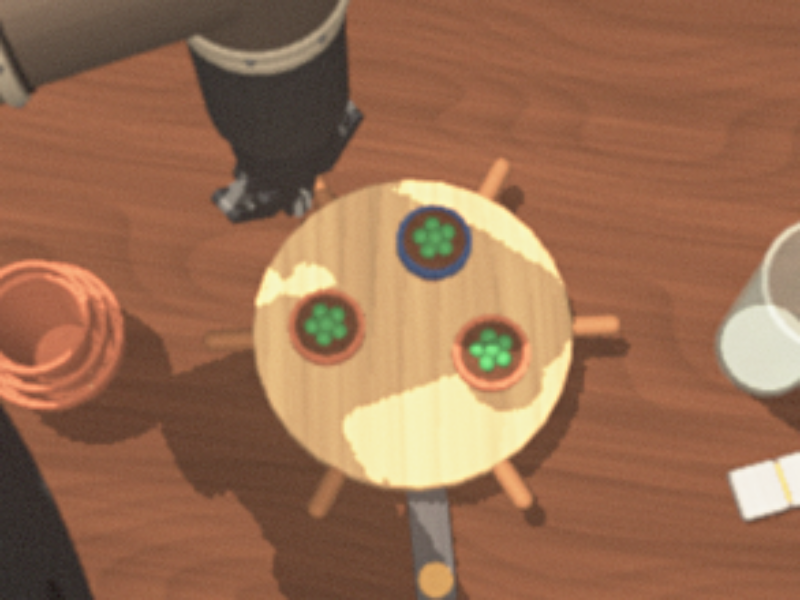

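View pics/side4.png

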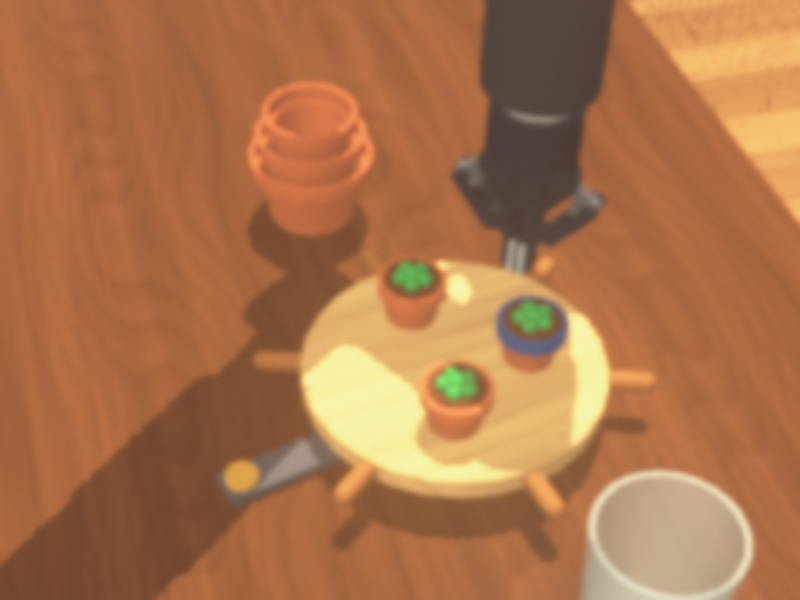

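The spoke is being pushed as planned and the disc has turned about 18°. The pots ride along and the force is about 1 N. I carry on.

move_arm(plan=[0.003,0,0,0,0,0.023,1,0.008,0,0,0,0,0.06,1,0.014,0,0,0,0,0.105,1,0.02,0.001,0,0,0,0.15,1,0.027,0.002,0,0,0,0.2,1,0.033,0.004,0,0,0,0.242,1,0.039,0.005,0,0,0,0.286,1,0.045,0.007,0,0,0,0.33,1,0.051,0.0095,0,0,0,0.374,1,0.057,0.012,0,0,0,0.42,1,0.062,0.0145,0,0,0,0.461,1,0.068,0.0175,0,0,0,0.505,1,0.073,0.0205,0,0,0,0.55,1,0.078,0.0235,0,0,0,0.592,1,0.083,0.027,0,0,0,0.636,1,0.088,0.031,0,0,0,0.68,1,0.093,0.035,0,0,0,0.723,1,0.098,0.04,0,0,0,0.775,1,0.103,0.046,0,0,0,0.828,1,0.107,0.05,0,0,0,0.875,1])

```text
time_s: 8.42
position: [706.9, 29.5, 47.4]
eef_rot: [-0.704, 0.71, -0.0, -0.0]
contact_force: [-0.8, 1.3, -0.4]
opening: 0.2
```

```bash
python3 snap.py 5 2.5 top
```

```text
t 8.4167 [706.9  29.5  47.4] r 140.9 phi -0.21 F [-0.8  1.3 -0.4] j [ 0.32  0.58 -0.13  0.   -0.87  1.25]
0.005, -0.0, 0.0, 0.0, -0.001, 0.036, 1,
0.011, 0.0, 0.0, 0.0, -0.001, 0.079, 1,
0.017, 0.001, 0.0, 0.0, -0.001, 0.123, 1,
0.024, 0.002, 0.0, 0.0, -0.001, 0.167, 1,
0.03, 0.003, 0.0, 0.0, -0.001, 0.21, 1,
0.036, 0.004, 0.0, 0.0, -0.001, 0.254, 1,
0.042, 0.006, 0.0, 0.0, -0.001, 0.298, 1,
0.047, 0.008, 0.0, 0.0, -0.001, 0.341, 1,
0.053, 0.01, 0.0, 0.0, -0.001, 0.385, 1,
0.059, 0.013, 0.0, 0.0, -0.001, 0.428, 1,
0.064, 0.015, 0.0, 0.0, -0.001, 0.472, 1,
0.07, 0.018, 0.0, -0.0, -0.001, 0.516, 1,
0.075, 0.021, 0.0, -0.0, -0.001, 0.559, 1,
0.08, 0.025, 0.0, -0.0, -0.001, 0.603, 1,
0.085, 0.028, 0.0, -0.0, -0.001, 0.647, 1,
0.09, 0.032, 0.0, -0.0, -0.001, 0.69, 1,
0.095, 0.036, 0.0, -0.0, -0.001, 0.734, 1,
0.099, 0.04, 0.0, -0.0, -0.001, 0.778, 1,
0.103, 0.045, 0.0, -0.0, -0.001, 0.821, 1,
0.107, 0.049, 0.0, -0.0, -0.001, 0.865, 1,
```

View pics/top5.png

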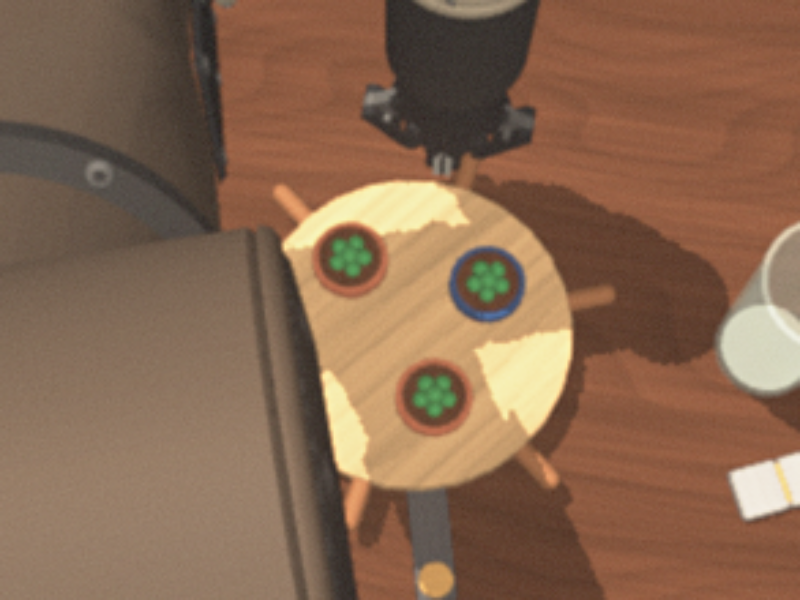

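move_arm(plan=[0.003,0,0,0,0,0.018,1,0.008,0,0,0,0,0.055,1,0.014,0,0,0,0,0.1,1,0.02,0.001,0,0,0,0.142,1,0.027,0.002,0,0,0,0.19,1,0.033,0.003,0,0,0,0.232,1,0.039,0.005,0,0,0,0.276,1,0.045,0.007,0,0,0,0.32,1,0.051,0.009,0,0,0,0.364,1,0.057,0.012,0,0,0,0.41,1,0.062,0.014,0,0,0,0.453,1,0.068,0.017,0,0,0,0.497,1,0.073,0.02,0,0,0,0.54,1,0.078,0.0235,0,0,0,0.585,1,0.083,0.027,0,0,0,0.63,1,0.088,0.031,0,0,0,0.672,1,0.093,0.034,0,0,0,0.715,1,0.098,0.039,0,0,0,0.767,1,0.103,0.045,0,0,0,0.82,1,0.107,0.049,0,0,0,0.865,1])

```text
time_s: 10.13
position: [656.8, -78.0, 47.6]
eef_rot: [-0.339, 0.941, -0.0, 0.0]
contact_force: [1.3, 0.6, 1.2]
opening: 0.2
```

```bash
python3 snap.py 6 2.5 top side
```

```text
t 10.1333 [656.8 -78.   47.6] r 141.1 phi -49.96 F [1.3 0.6 1.2] j [ 0.18  0.51 -0.24  0.   -0.81  0.51]
0.006, 0.0, 0.001, -0.0, -0.001, 0.038, 1,
0.012, 0.0, 0.001, -0.0, -0.001, 0.082, 1,
0.018, 0.001, 0.001, -0.0, -0.001, 0.125, 1,
0.024, 0.002, 0.001, -0.0, -0.001, 0.169, 1,
0.03, 0.003, 0.001, -0.0, -0.001, 0.213, 1,
0.036, 0.005, 0.001, -0.0, -0.001, 0.256, 1,
0.042, 0.006, 0.001, -0.0, -0.001, 0.3, 1,
0.048, 0.008, 0.001, -0.0, -0.001, 0.343, 1,
0.053, 0.01, 0.001, -0.001, -0.001, 0.387, 1,
0.059, 0.013, 0.001, -0.001, -0.001, 0.431, 1,
0.065, 0.016, 0.001, -0.001, -0.001, 0.474, 1,
0.07, 0.018, 0.001, -0.001, -0.001, 0.518, 1,
0.075, 0.022, 0.001, -0.001, -0.001, 0.562, 1,
0.08, 0.025, 0.001, -0.001, -0.001, 0.605, 1,
0.085, 0.029, 0.001, -0.001, -0.0, 0.649, 1,
0.09, 0.032, 0.001, -0.001, -0.0, 0.693, 1,
0.095, 0.036, 0.001, -0.001, -0.0, 0.736, 1,
0.099, 0.041, 0.001, -0.001, -0.0, 0.78, 1,
0.104, 0.045, 0.001, -0.001, -0.0, 0.823, 1,
0.108, 0.05, 0.001, -0.001, -0.0, 0.867, 1,
```

View pics/top6.png

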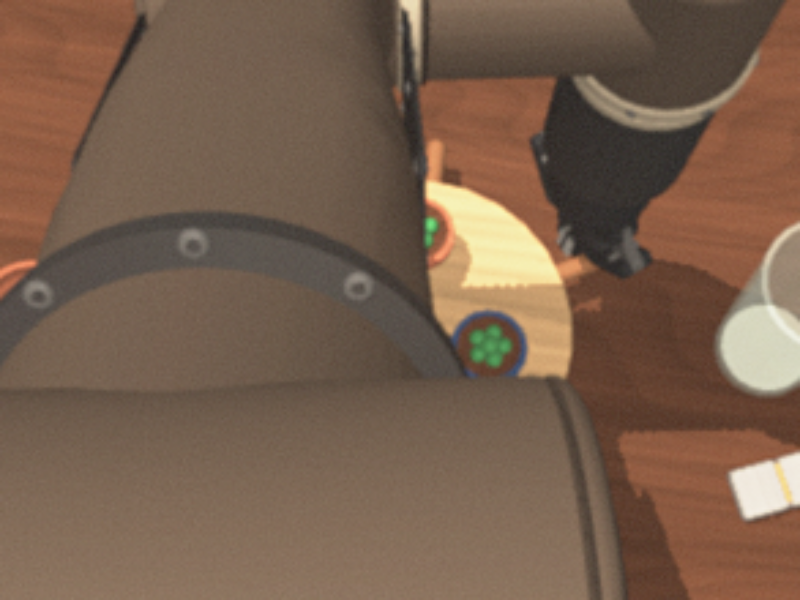

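View pics/side6.png

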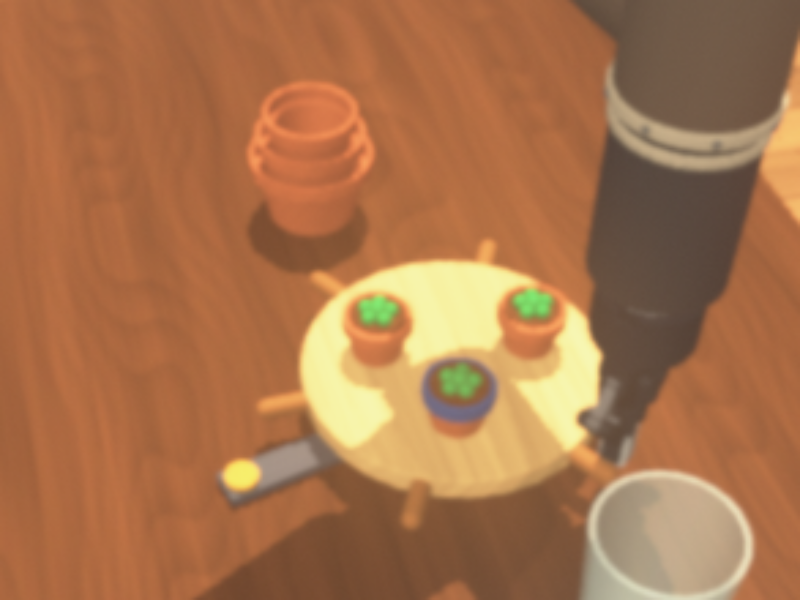

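Run:
```python
from plan import *
f=lambda u,v:[u*293/800+180,v*220/600+100]
def ang(n,uv,z):
    p=back(n,[uv],z)[0][:2]-C; return p.round(1),np.hypot(*p).round(1),np.degrees(np.arctan2(p[1],p[0])).round(1)
print("blue",ang("side",f(459,383),80),ang("top",f(490,345),80))
for q in [(411,522),(262,407),(317,277),(488,245)]: print("tip side",ang("side",f(*q),34))
print("tip top",ang("top",f(437,143),34))
# same picks at start for reference: tips from side0
for q in [[330,291],[275,247],[297,201],[361,191],[413,223]]: print("start",ang("side",q,34))
```

```text
blue (array([-15.8, -52. ]), np.float64(54.4), np.float64(-106.9)) (array([-14.7, -57.4]), np.float64(59.2), np.float64(-104.3))
tip side (array([ -74.8, -131. ]), np.float64(150.9), np.float64(-119.7))
tip side (array([-152.1,    3.8]), np.float64(152.2), np.float64(178.6))
tip side (array([-75.6, 135.5]), np.float64(155.2), np.float64(119.2))
tip side (array([ 76.3, 137.2]), np.float64(157.0), np.float64(60.9))
tip top (array([155. ,   2.6]), np.float64(155.0), np.float64(1.0))
start (array([ -75.5, -129.8]), np.float64(150.2), np.float64(-120.2))
start (array([-152.7,   10.5]), np.float64(153.0), np.float64(176.1))
start (array([-73.2, 136.9]), np.float64(155.2), np.float64(118.1))
start (array([ 80.1, 131.9]), np.float64(154.3), np.float64(58.7))
start (array([155.1,   1.3]), np.float64(155.2), np.float64(0.5))
```

move_arm(plan=[0.003,0,0,0,0,0.019,1,0.008,0,0,0,0,0.055,1,0.014,0,0,0,0,0.1,1,0.02,0.001,0,0,0,0.142,1,0.027,0.002,0,0,0,0.19,1,0.033,0.004,0,0,0,0.234,1,0.039,0.005,0,0,0,0.278,1,0.045,0.007,0,0,0,0.322,1,0.051,0.009,0,0,0,0.366,1,0.057,0.012,0,0,0,0.412,1,0.062,0.0145,0,0,0,0.455,1,0.068,0.0175,0,0,0,0.5,1,0.073,0.0205,0,0,0,0.543,1,0.078,0.0235,0,0,0,0.587,1,0.083,0.0275,0,0,0,0.632,1,0.088,0.031,0,0,0,0.675,1,0.093,0.035,0,0,0,0.718,1,0.098,0.04,0,0,0,0.77,1,0.103,0.0445,0,0,0,0.82,1,0.106,0.048,0,0,0,0.85,1])

```text
time_s: 11.9
position: [544.1, -108.9, 47.9]
eef_rot: [0.079, 0.997, -0.0, 0.0]
contact_force: [-0.1, 0.0, 0.1]
opening: -0.1
```

```bash
python3 snap.py 7 1 top side
```

```text
t 11.9 [ 544.1 -108.9   47.9] r 140.6 phi -98.95 F [-0.1  0.   0.1] j [ 0.16  0.38 -0.49  0.   -0.7  -0.32]
0.002, -0.0, 0.001, -0.001, -0.0, 0.017, 1,
0.004, -0.0, 0.001, -0.001, -0.0, 0.035, 1,
0.007, -0.0, 0.001, -0.001, -0.0, 0.052, 1,
0.009, -0.0, 0.001, -0.001, -0.0, 0.07, 1,
0.012, 0.0, 0.001, -0.001, -0.0, 0.087, 1,
0.014, 0.0, 0.001, -0.001, -0.0, 0.104, 1,
0.017, 0.001, 0.001, -0.001, -0.0, 0.122, 1,
0.019, 0.001, 0.001, -0.001, -0.0, 0.139, 1,
0.022, 0.001, 0.001, -0.001, -0.0, 0.157, 1,
0.024, 0.002, 0.001, -0.001, -0.0, 0.174, 1,
0.026, 0.002, 0.001, -0.001, -0.0, 0.192, 1,
0.029, 0.003, 0.001, -0.001, -0.0, 0.209, 1,
0.031, 0.003, 0.001, -0.001, -0.0, 0.227, 1,
0.034, 0.004, 0.001, -0.001, -0.0, 0.244, 1,
0.036, 0.004, 0.001, -0.001, -0.0, 0.262, 1,
0.038, 0.005, 0.001, -0.001, -0.0, 0.279, 1,
0.041, 0.006, 0.001, -0.001, -0.0, 0.296, 1,
0.043, 0.007, 0.001, -0.001, -0.0, 0.314, 1,
0.045, 0.007, 0.001, -0.001, -0.0, 0.331, 1,
0.048, 0.008, 0.001, -0.001, -0.0, 0.349, 1,
```

View pics/top7.png

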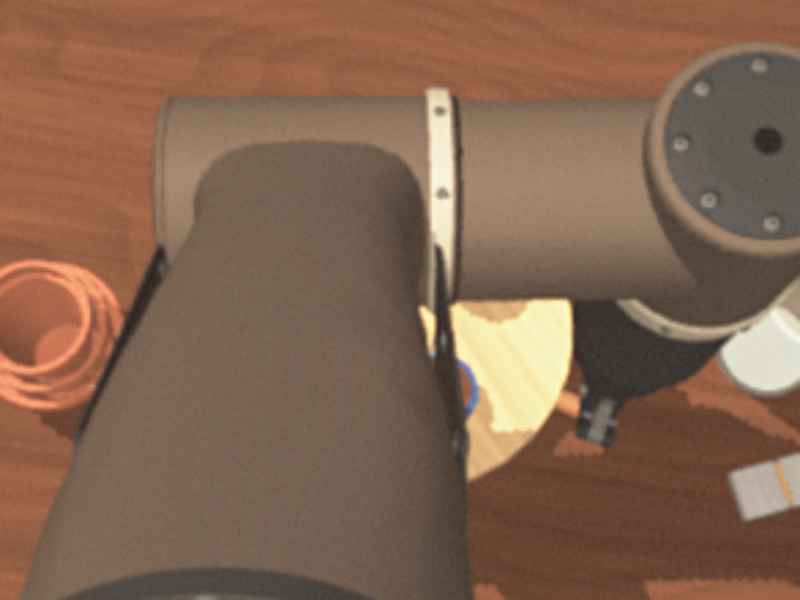

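View pics/side7.png

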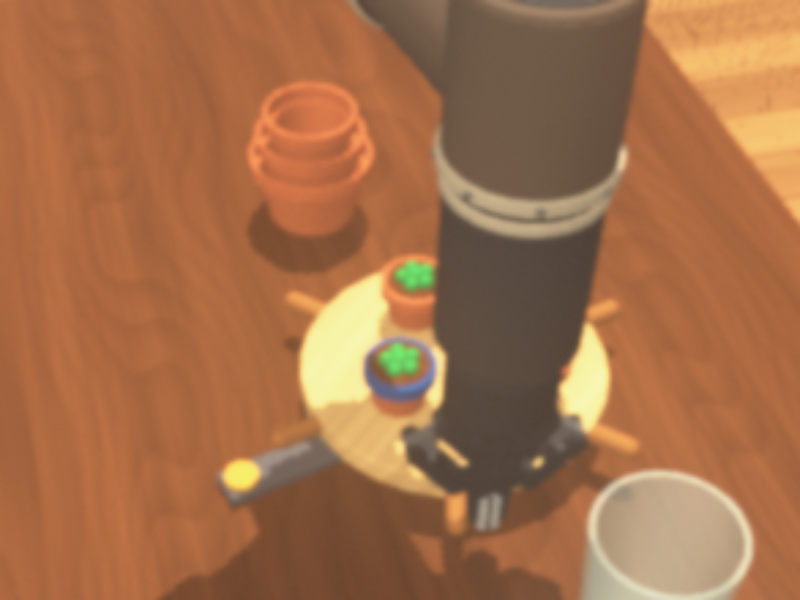

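Run:
```python
from plan import *
f=lambda u,v:[u*293/800+180,v*220/600+100]
def ang(n,uv,z):
    p=back(n,[uv],z)[0][:2]-C; return p.round(1),np.hypot(*p).round(1),np.degrees(np.arctan2(p[1],p[0])).round(1)
for z in(80,83): print("blue",ang("side",f(400,368),z))
for q in [(276,437),(289,297),(636,445),(618,306)]: print("tip side",ang("side",f(*q),34))
```

```text
blue (array([-52.9, -26.3]), np.float64(59.1), np.float64(-153.6))
blue (array([-53.9, -29. ]), np.float64(61.2), np.float64(-151.7))
tip side (array([-148.7,  -28.5]), np.float64(151.4), np.float64(-169.2))
tip side (array([-103.9,  117.8]), np.float64(157.0), np.float64(131.4))
tip side (array([ 108. , -106.4]), np.float64(151.7), np.float64(-44.6))
tip side (array([154.6,  37.2]), np.float64(159.0), np.float64(13.5))
```

Run:
```python
from plan import *
f=lambda u,v:[u*293/800+180,v*220/600+100]
def ang(n,uv,z):
    p=back(n,[uv],z)[0][:2]-C; return np.hypot(*p).round(1),np.degrees(np.arctan2(p[1],p[0])).round(1)
for q in [(503,160),(620,324),(527,505),(317,515),(206,340)]: print("tip top4",ang("top",f(*q),34))
for q in [(655,378),(558,512),(343,497),(254,359)]: print("tip side4",ang("side",f(*q),34))
print("blue4",ang("top",f(434,243),80),ang("side",f(532,318),80))
for q in [[342,153],[401,197],[391,269],[319,295],[260,246],[274,178]]: print("tip top0",ang("top",q,34))
```

```text
tip top4 (np.float64(156.8), np.float64(-18.7))
tip top4 (np.float64(157.5), np.float64(-79.2))
tip top4 (np.float64(156.1), np.float64(-139.1))
tip top4 (np.float64(156.0), np.float64(161.7))
tip top4 (np.float64(155.5), np.float64(100.9))
tip side4 (np.float64(157.3), np.float64(-17.2))
tip side4 (np.float64(152.8), np.float64(-79.1))
tip side4 (np.float64(150.4), np.float64(-140.0))
tip side4 (np.float64(157.1), np.float64(159.4))
blue4 (np.float64(56.3), np.float64(-7.1)) (np.float64(59.7), np.float64(-1.6))
tip top0 (np.float64(154.3), np.float64(-0.6))
tip top0 (np.float64(156.2), np.float64(-61.4))
tip top0 (np.float64(156.1), np.float64(-120.9))
tip top0 (np.float64(153.6), np.float64(179.3))
tip top0 (np.float64(153.6), np.float64(118.1))
tip top0 (np.float64(152.9), np.float64(59.8))
```

move_arm(plan=[0.002,0,0,0,0,0.012,1,0.004,0,0,0,0,0.03,1,0.007,0,0,0,0,0.05,1,0.01,0,0,0,0,0.072,1,0.013,0,0,0,0,0.095,1,0.016,0,0,0,0,0.117,1,0.019,0.001,0,0,0,0.139,1,0.021,0.001,0,0,0,0.155,1,0.023,0.0015,0,0,0,0.168,1,0.025,0.002,0,0,0,0.18,1,0.0257,0.002,0,0,0,0.185,1,0.0257,0.002,0,0,0,0.185,1,0.0257,0.002,0,0,0,0.185,1])

```text
time_s: 13.08
position: [518.4, -102.9, 47.8]
eef_rot: [0.17, 0.985, -0.0, -0.0]
contact_force: [0.1, 0.3, 0.4]
opening: 0.1
```

```bash
python3 snap.py 8 0 side | head -1
```

```text
t 13.0833 [ 518.4 -102.9   47.8] r 141.1 phi -109.69 F [0.1 0.3 0.4] j [ 0.18  0.34 -0.55  0.   -0.68 -0.52]
```

View pics/side8.png

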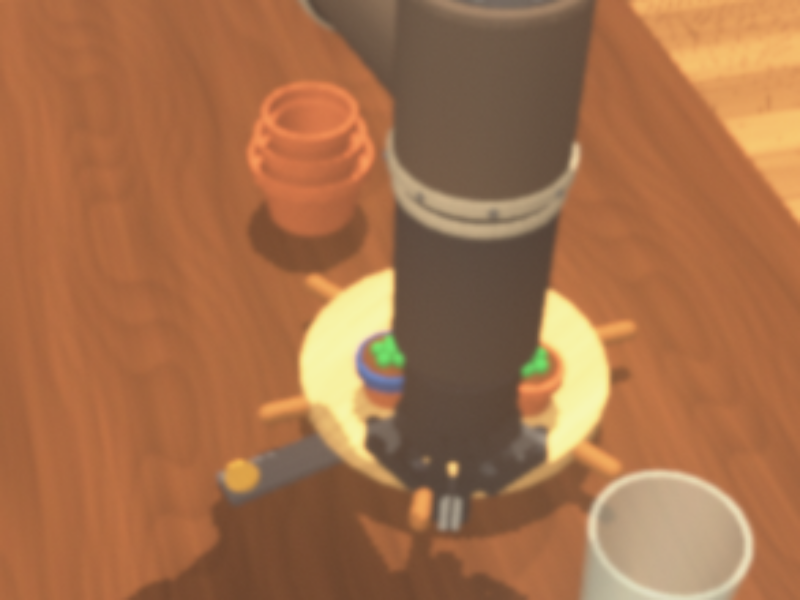

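The spoke is at the planned angle. I back off, lift clear and look at the scene unobstructed.

move_arm(plan=[-0.004,0,0,0,0,0,1,-0.01,-0.002,0,0,0,0,1,-0.012,-0.004,-0.004,0,0,0,1,-0.012,-0.004,-0.02,0,0,0,1,-0.012,-0.004,-0.045,0,0,0,1,-0.012,-0.004,-0.075,0,0,0,1,-0.012,-0.004,-0.105,0,0,0,1,-0.012,-0.004,-0.135,0,0,0,1,-0.012,-0.004,-0.165,0,0,0,1,-0.01,0.01,-0.19,0,0,0,1,-0.008,0.035,-0.2,0,0,0,1,-0.005,0.07,-0.2,0,0,0,1,-0.001,0.105,-0.2,0,0,0,1,0.003,0.14,-0.2,0,0,0,1,0.007,0.175,-0.2,0,0,0,1,0.01,0.21,-0.2,0,0,0,1,0.013,0.245,-0.2,0,0,0,1,0.016,0.27,-0.2,0,0,0,1,0.017,0.284,-0.2,0,0,0,1,0.017,0.284,-0.2,0,0,0,1])

```text
time_s: 14.8
position: [598.3, 172.8, 247.0]
eef_rot: [0.169, 0.986, -0.001, -0.0]
contact_force: [-0.3, 0.3, -0.5]
opening: 0.2
```

```bash
python3 snap.py 9 0 top side| head -1
python3 - <<'E'
from bench import *
for n in ("top","side"):
    cams.grab_frame(n) if 0 else None
    print(n,[(d["box"],d["confidence"]) for d in spotter.recognise("pot_blue",n)][:2])
E
```

```text
t 14.8 [598.3 172.8 247. ] r 146.4 phi 77.25 F [-0.3  0.3 -0.5] j [ 0.59  0.28 -0.11  0.   -1.19 -0.93]
top [([322.1, 228.6, 27.4, 32.3], 0.85)]
side [([312.3, 221.6, 24.9, 28.6], 0.65)]
```

View pics/side9.png

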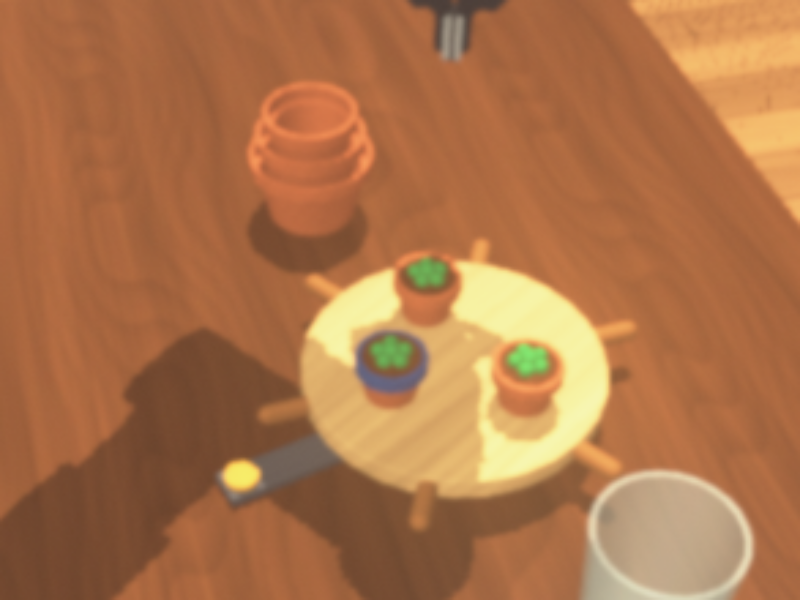

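View pics/top9.png

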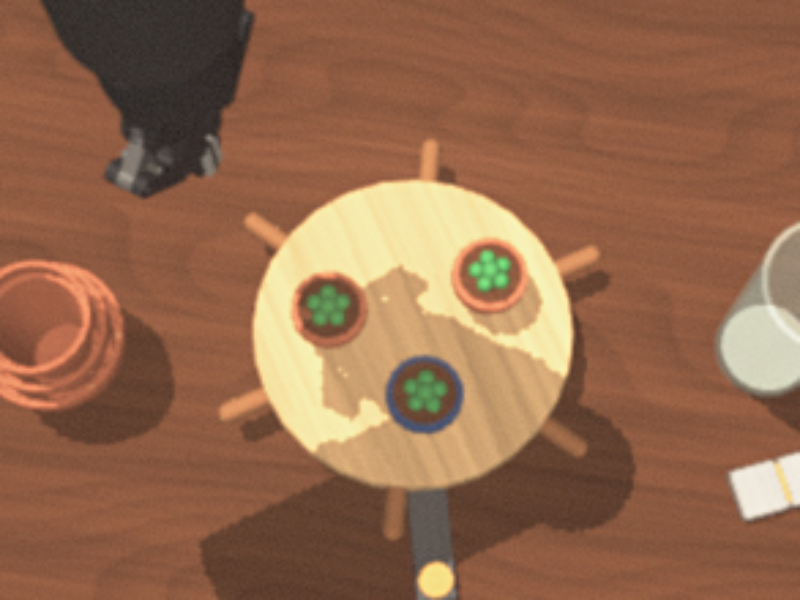

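Run:
```python
from plan import *
from scipy.optimize import least_squares
f=lambda u,v:np.array([u*293/800+180,v*220/600+100])
# blue rim segmentation
def rim(n):
    im=cv2.imread(f"pics/{n}9.png"); h=cv2.cvtColor(im,cv2.COLOR_BGR2HSV)
    m=cv2.inRange(h,(100,70,50),(135,255,255)); m=cv2.morphologyEx(m,cv2.MORPH_OPEN,np.ones((3,3)))
    c=max(cv2.findContours(m,0,1)[0],key=cv2.contourArea); return cv2.boundingRect(c),cv2.fitEllipse(cv2.convexHull(c))
for n in("top","side"): print(n,rim(n))
a=rim("top")[1][0]
print(a)
for a in (a,(424.5,394)):
  for z in (78,80,82): 
    p=back("top",[f(*a)],z)[0][:2]-C; print(z,p.round(1),np.degrees(np.arctan2(p[1],p[0]))%360)
r=least_squares(lambda q:np.r_[proj("top",[q])[0]-f(*a),proj("side",[q])[0]-f(391.5,357)],[510,16,80]); p=r.x[:2]-C
print("tri",r.x.round(1),np.hypot(*p),np.degrees(np.arctan2(p[1],p[0]))%360,r.fun)
m=back("top",[f(436,580)],16)[0][:2]-C; print("marker",m,np.degrees(np.arctan2(m[1],m[0]))%360)
m=back("side",[f(241,475)],16)[0][:2]-C; print("marker side",m,np.degrees(np.arctan2(m[1],m[0]))%360)
print([np.degrees(np.arctan2(*(back("top",[f(*q)],34)[0][:2]-C)[::-1])).round(1) for q in [(430,142),(597,252),(583,450),(394,537),(222,413),(249,218)]])
```

```text
top ((398, 416, 54, 15), ((424.0157165527344, 416.1448974609375), (27.599973678588867, 52.256893157958984), 90.34619140625))Traceback (most recent call last):
  File "<stdin>", line 9, in <module>
  File "<stdin>", line 8, in rim
ValueError: max() iterable argument is empty
```

```bash
python3 - <<'E'
from plan import *
from scipy.optimize import least_squares
f=lambda u,v:np.array([u*293/800+180,v*220/600+100])
a=(424.5,394)
for z in (78,80,82): 
    p=back("top",[f(*a)],z)[0][:2]-C; print(z,p.round(1),np.degrees(np.arctan2(p[1],p[0]))%360)
r=least_squares(lambda q:np.r_[proj("top",[q])[0]-f(*a),proj("side",[q])[0]-f(391.5,357)],[510,16,80]); p=r.x[:2]-C
print("tri",r.x.round(1),np.hypot(*p),np.degrees(np.arctan2(p[1],p[0]))%360,r.fun)
m=back("top",[f(436,580)],16)[0][:2]-C; print("marker",m,np.degrees(np.arctan2(m[1],m[0]))%360)
m=back("side",[f(241,475)],16)[0][:2]-C; print("marker side",m,np.degrees(np.arctan2(m[1],m[0]))%360)
print([np.degrees(np.arctan2(*(back("top",[f(*q)],34)[0][:2]-C)[::-1])).round(1) for q in [(430,142),(597,252),(583,450),(394,537),(222,413),(249,218)]])
E
python3 - <<'E'
import cv2
im=cv2.imread("pics/top9.png")[330:600,360:510]; cv2.imwrite("pics/top9z.png",cv2.resize(im,None,fx=2.2,fy=2.2))
E
```

```text
78 [-56.9 -16. ] 195.72740620192408
80 [-57.4 -16. ] 195.59944666183165
82 [-57.9 -16. ] 195.47346174947364
tri [508.7  13.9  82.3] 59.461196990556466 195.66993683792336 [ 0.07167471 -0.34612243 -0.35081658  0.11178035]
marker [-180.48088231  -44.31402959] 193.7951116254091
marker side [-179.417269    -42.74253501] 193.39979220424996
[np.float64(3.0), np.float64(-57.3), np.float64(-117.3), np.float64(-176.6), np.float64(122.4), np.float64(62.4)]
```

View pics/top9z.png

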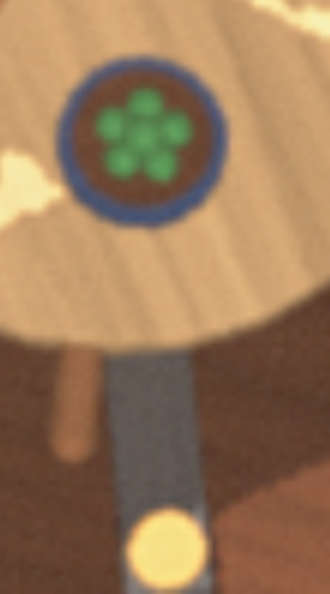

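The pot reads about 1.5–1.9° short of the marker (195.3–195.7° against 193.7°) and everything else is undisturbed. There is time left, so I make a small corrective nudge on the same spoke.

Run:
```python
from plan import *
for r in rows([(144,-102,247),(144,-102,47)]): print(*r)
```

```text
-0.036 -0.285 0.001 -0.001 -0.001 -0.133 1
-0.036 -0.284 0.201 -0.001 -0.001 -0.133 1
```

move_arm(plan=[-0.002,-0.015,0,0,0,-0.01,1,-0.006,-0.045,0,0,0,-0.03,1,-0.01,-0.08,0,0,0,-0.05,1,-0.015,-0.115,0,0,0,-0.07,1,-0.02,-0.15,0,0,0,-0.09,1,-0.024,-0.185,0,0,0,-0.11,1,-0.028,-0.22,0,0,0,-0.125,1,-0.033,-0.255,0,0,0,-0.133,1,-0.036,-0.278,0,0,0,-0.133,1,-0.036,-0.285,0.005,0,0,-0.133,1,-0.036,-0.285,0.02,0,0,-0.133,1,-0.036,-0.285,0.045,0,0,-0.133,1,-0.036,-0.285,0.075,0,0,-0.133,1,-0.036,-0.285,0.1,0,0,-0.133,1,-0.036,-0.284,0.12,0,0,-0.133,1,-0.036,-0.284,0.13,0,0,-0.133,1,-0.036,-0.284,0.13,0,0,-0.133,1])

```text
time_s: 16.42
position: [534.4, -110.7, 115.9]
eef_rot: [0.105, 0.994, -0.001, -0.002]
contact_force: [0.1, 0.1, 0.0]
opening: -0.1
```

```bash
python3 snap.py 10 0 side| head -1;  python3 - <<'E'
from plan import *
for r in rows([(143,-102,47)]): print(*r)
E
```

```text
t 16.4167 [ 534.4 -110.7  115.9] r 144.2 phi -102.67 F [0.1 0.1 0. ] j [ 0.16  0.28 -0.44  0.   -0.86 -0.37]
-0.001 0.001 0.071 -0.002 -0.002 -0.0 1
```

View pics/side10.png

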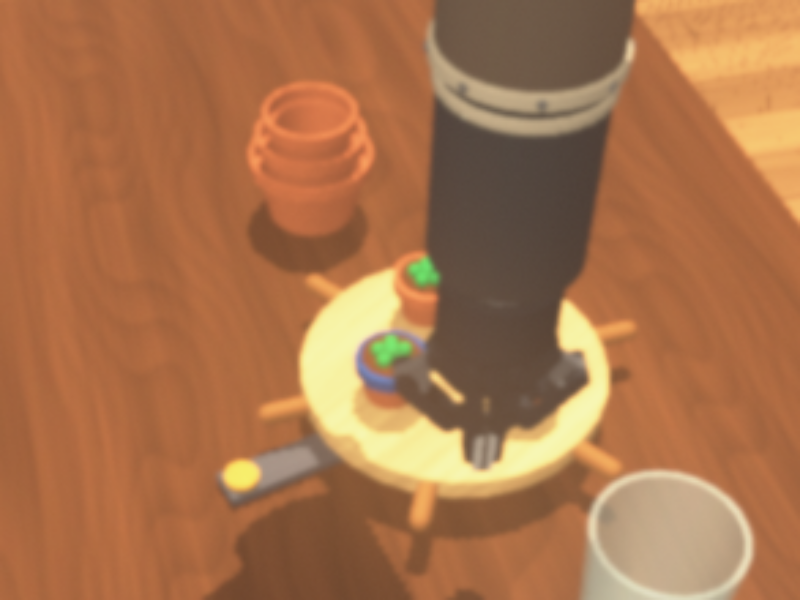

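move_arm(plan=[-0.001,0.001,0.01,0,0,0,1,-0.001,0.001,0.025,0,0,0,1,-0.001,0.001,0.04,0,0,0,1,-0.001,0.001,0.055,0,0,0,1,-0.001,0.001,0.066,0,0,0,1,-0.001,0.001,0.07,0,0,0,1,-0.001,0.001,0.07,0,0,0,1])

```text
time_s: 17.05
position: [536.5, -110.0, 47.4]
eef_rot: [0.105, 0.995, -0.001, -0.001]
contact_force: [0.6, -0.2, -0.9]
opening: -0.2
```

```bash
python3 snap.py 11 0 | head -1;  python3 - <<'E'
from plan import *
for r in rows([(141,-105,47),(141,-108,47),(141,-109.5,47),(141,-111.4,47)]): print(*r)
E
```

```text
t 17.05 [ 536.5 -110.    47.4] r 143.1 phi -101.88 F [ 0.6 -0.2 -0.9] j [ 0.16  0.37 -0.51  0.   -0.7  -0.37]
0.008 0.002 0.0 -0.002 -0.002 0.052 1
0.015 0.003 0.0 -0.002 -0.002 0.105 1
0.019 0.003 0.0 -0.002 -0.002 0.131 1
0.023 0.004 0.0 -0.002 -0.002 0.164 1
```

move_arm(plan=[0.003,0.001,0,0,0,0.02,1,0.006,0.0015,0,0,0,0.04,1,0.009,0.002,0,0,0,0.06,1,0.012,0.0025,0,0,0,0.085,1,0.015,0.003,0,0,0,0.105,1,0.017,0.003,0,0,0,0.118,1,0.0185,0.003,0,0,0,0.128,1,0.0195,0.0035,0,0,0,0.137,1,0.0205,0.0035,0,0,0,0.145,1,0.0215,0.004,0,0,0,0.153,1,0.0225,0.004,0,0,0,0.16,1,0.0232,0.004,0,0,0,0.164,1,0.0232,0.004,0,0,0,0.164,1,0.0232,0.004,0,0,0,0.164,1])

```text
time_s: 18.22
position: [514.8, -101.2, 47.4]
eef_rot: [0.186, 0.983, -0.001, -0.001]
contact_force: [0.2, 0.6, 1.7]
opening: 0.1
```

```bash
python3 snap.py 12 0 | head -1;  python3 - <<'E'
from plan import *
for r in rows([(146,-105,47),(150,77,247)]): print(*r)
E
```

```text
t 18.2167 [ 514.8 -101.2   47.4] r 140.8 phi -111.31 F [0.2 0.6 1.7] j [ 0.18  0.34 -0.56  0.   -0.68 -0.55]
-0.016 -0.004 0.0 -0.002 -0.002 -0.112 1
0.022 0.289 -0.2 -0.003 0.003 2.995 1
```

move_arm(plan=[-0.002,0,0,0,0,0,1,-0.006,0,0,0,0,0,1,-0.011,-0.002,0,0,0,0,1,-0.012,-0.004,-0.006,0,0,0,1,-0.012,-0.004,-0.025,0,0,0,1,-0.012,-0.004,-0.05,0,0,0,1,-0.012,-0.004,-0.08,0,0,0,1,-0.012,-0.004,-0.11,0,0,0,1,-0.012,-0.004,-0.14,0,0,0,1,-0.012,-0.004,-0.17,0,0,0,1,-0.01,0.01,-0.192,0,0,0,1,-0.007,0.04,-0.2,0,0,0,1,-0.002,0.08,-0.2,0,0,0,1,0.003,0.12,-0.2,0,0,0,1,0.008,0.16,-0.2,0,0,0,1,0.012,0.2,-0.2,0,0,0,1,0.016,0.24,-0.2,0,0,0,1,0.02,0.27,-0.2,0,0,0,1,0.022,0.288,-0.2,0,0,0,1,0.022,0.288,-0.2,0,0,0,1])

```text
time_s: 19.88
position: [600.5, 178.1, 246.4]
eef_rot: [0.184, 0.983, -0.001, -0.001]
contact_force: [-0.1, 0.8, -0.5]
opening: -0.2
```

```bash
python3 snap.py 13 0 top side | head -1
python3 - <<'E'
import cv2
im=cv2.imread("pics/top13.png")[330:600,360:510]; cv2.imwrite("pics/top13z.png",cv2.resize(im,None,fx=2.2,fy=2.2))
E
```

```text
t 19.8833 [600.5 178.1 246.4] r 152.1 phi 76.88 F [-0.1  0.8 -0.5] j [ 0.6   0.28 -0.1  -0.   -1.19 -0.97]
```

View pics/top13.png

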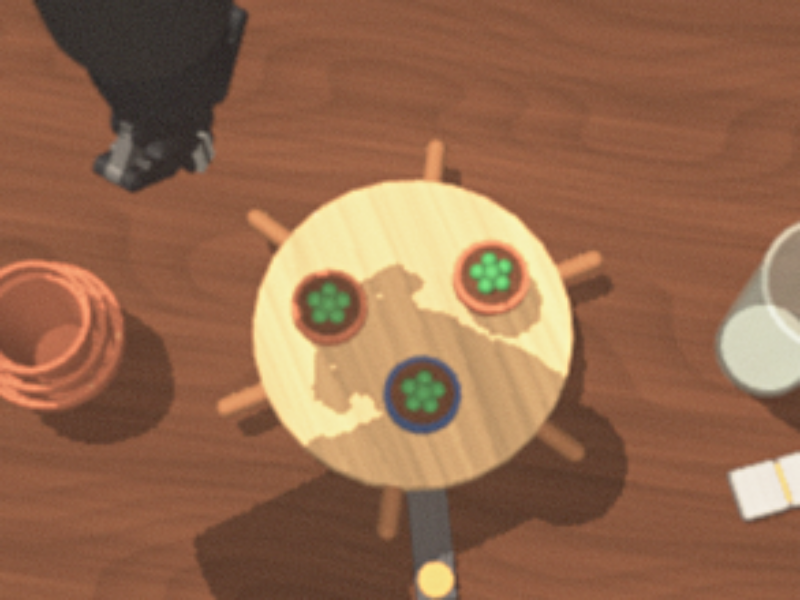

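View pics/top13z.png

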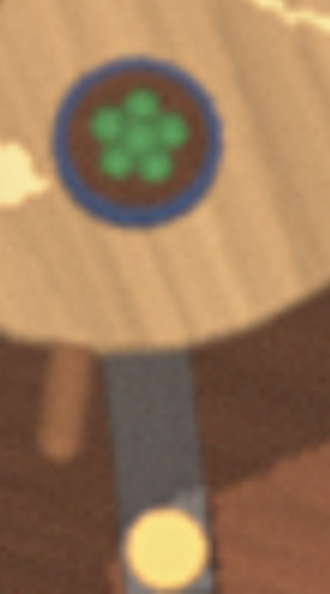

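View pics/side13.png

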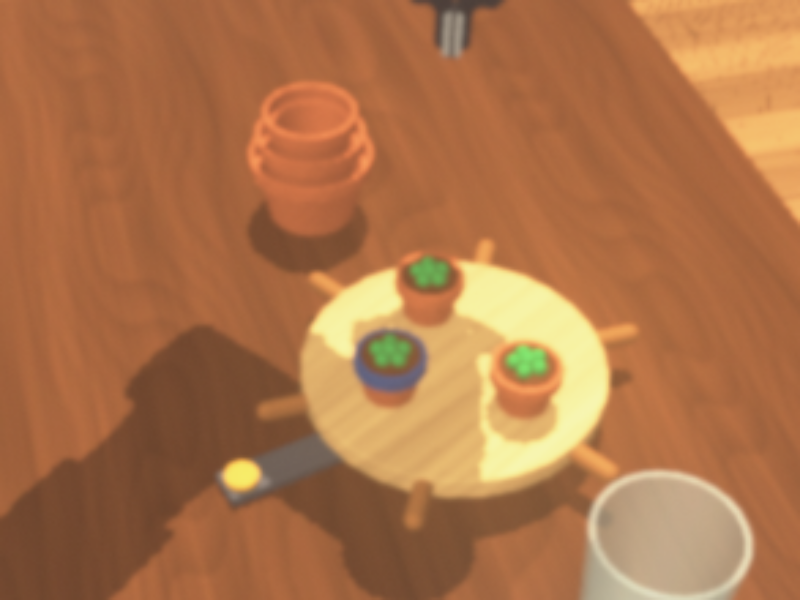

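Run:
```python
from plan import *
f=lambda u,v:np.array([u*293/800+180,v*220/600+100])
g=lambda u,v:f(u/2.2+360,v/2.2+330)
for c in ([566,30],[566,29.5],[565.5,30.8]):
  A=lambda uv,z:np.degrees(np.arctan2(*(back("top",[uv],z)[0][:2]-c)[::-1]))%360
  print(c,"blue",A(g(138,143),80),"marker",A(g(166.5,548.5),16))
  print([A(f(*q),34).round(1)%60 for q in [(434,142),(600,257),(581,455),(387,537),(220,409),(251,213)]])
```

```text
[566, 30] blue 194.31828177194603 marker 193.73861878793005
[np.float64(1.9), np.float64(1.0), np.float64(1.3000000000000114), np.float64(1.5), np.float64(1.0999999999999943), np.float64(0.8999999999999986)]
[566, 29.5] blue 193.85600487125083 marker 193.5883611178874
[np.float64(2.1), np.float64(1.1000000000000227), np.float64(1.1999999999999886), np.float64(1.3000000000000114), np.float64(1.0), np.float64(1.0)]
[565.5, 30.8] blue 195.1782029375383 marker 194.01603077036015
[np.float64(1.6), np.float64(1.0), np.float64(1.5999999999999943), np.float64(1.8000000000000114), np.float64(1.0999999999999943), np.float64(0.6000000000000014)]
```

Blue pot and marker now agree to within about 0.3–1.2°, depending on the centre estimate. The stand is at rest and nothing else has moved, so I hand in.

```bash
python3 -c "
from bench import env,readout
print(env.hand_in()); print(readout.get_obs()['time_s'])"
```

```text
the job is handed in; nothing more can be done
None
the job is handed in; nothing more can be done
```

The blue-rimmed pot now stands at the front, lined up with the brass marker. I pushed one spoke about 177° clockwise with the closed fingers, backed off, and looked from above. It measured 1.5–1.9° short, so I gave the same spoke a small second nudge.

**Last check:** from the top picture the blue pot is at about 194° and the marker at about 193.7°. They agree to 0.3–1.2°, depending on which estimate of the disc centre I use. My measurements are good to about 1°.

**Other things:** by eye in the final pictures all three pots are upright and the nest, jar and toy look unmoved. I did not measure their positions again. The gripper was clear of everything, about 150 mm above the pots.

**Limits:** the forces I read between moves were at most about 2 N, and the arm was finished at about 20 s of the 51 s allowed. The job is handed in; no verdict was reported.

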